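# Close up a two-panel mosaic frieze on the display stand

## Robot

A 6-joint arm with a two-finger parallel gripper is mounted at the origin on the work surface. World frame = base frame: x ahead of the robot, y to its left, z up, the work surface at z = 0. Lengths are in m, angles in rad, forces in N, time in s.
With the tool pointing down it reaches from about 0.25 to 0.725 m from the base axis. Payload 4 kg.
Tool frame: the origin (TCP) lies midway between the tips of the shut fingers; the grasp point (between the pads) lies 19 mm behind it (bot.grip_depth is the distance from the TCP to the grasp point, in m); z points along the fingers, y is the line along which they close (so a half turn about z gives the same grasp; the last joint's range is limited). The gripper opens to 85 mm and grips with 20 to 120 N. Pads are 22 mm wide; open, the fingers measure 114 mm over their backs; the gripper's body (76 mm by 85 mm) begins 54 mm behind the grasp point. The pads swing forward as they close: fully open they stand 13 mm farther back than shut.
Start: joints at [1.332, 0.241, 0.005, 1.335, 0, 1.571], TCP at [0.118, 0.486, 0.2] pointing down, gripper open.
Joint ranges: [-2.72, 2.72], [-1.05, 1.87], [-1.09, 1.28], [-1.99, 2.15], [-1.42, 1.44], [-3.14, 3.14]. Speed limits (rad/s): [2.79, 2.79, 3.14, 3.14, 3.14, 3.14].

## Interface

Orientations are given as a unit quaternion [x, y, z, w].
In Python, from workcell import bot gives the robot as it stands.
- The arm moves only by the shell command python3 -m creep 'ROWS'. ROWS is JSON, one flat list of numbers, 5 for each row, row after row: the shift along the world's x, y, z in m, then the turn about the world's z in rad, then the finger opening in m, from 0 to 0.0854. In form: [x, y, z, twist, claw, x, y, z, twist, claw, ...]. A call has 1 to 10 rows; each row is the pose to reach, as a shift and turn from the pose commanded when the call began; what a row does not reach only later rows make up. A row lasts 1/12 s, in which the tool goes at most 41.7 mm and 7.16 degrees, less where a joint would pass 70% of its speed; a pose out of reach is approached as far as the arm can. A call with a gripper value outside its range is refused whole. The fingers move at their own pace and stop on an object; the grip force is fixed at half the most. Time passes only in rows, so rows that repeat a pose let the fingers close. It gives the time, the measured TCP pose, the force, the opening and the grip force at its end, in the units of the state.
- bot.get_obs(): the state, without advancing time (a new reading comes with each control period).
- bot.camera(name): name is "scene" or "top"; returns a dict with "pixels" (400x640x3 uint8, red, green, blue), "camera_matrix" (3x3 intrinsics, pixels), "extrinsics" (4x4, takes a point from world to camera coordinates). Camera axes: x right, y down, z forward; pixel columns grow to the right and rows downward; lengths in m; the calibration is good to about 2 mm. A picture is of the moment at which its call begins. There is no depth.
- bot.job_done(): hands the job in; it is judged then, once.
Trained networks look in the newest picture that a camera, given by its name, has taken for a name from the list of things; names that differ only in an ending like _2 or _b are one class to them, and where a whole thing is asked for, a point or a joint stands for the part that bears it (a point fixed in the world has none). Each returns a list of dicts, best first, with "score" (0 to 1); they miss things now and then, are a little off and sometimes report something else, mostly with a low value. They report only what shows in the picture. A call takes as long as a camera call.
- bot.look_for(camera, thing): "centre" ([column, row] as shares, 0 to 1, of the picture: columns of its width, rows of its height, amid what is visible of it).
- bot.place_of(camera, thing): "centre" ([column, row] as shares, 0 to 1, of the picture: columns of its width, rows of its height: a listed point, or the origin of a listed thing).
The state is a dict: "clock": time; "joint_pos": joint angles; "joint_vel": joint speeds; "tau": joint torques, N m; "eef_pos": TCP position; "tool_rot": TCP orientation; "ft_force": force on the tool from outside, world axes, zero at the start; "ft_torque": the same for the moment, N m; "grip_width": finger opening in m; "grasp_force": force on a finger pad.
Only numpy, scipy, OpenCV 4.12 (cv2) and the standard library are available. Lean on these libraries where they do the work, as an engineer would, in place of code of your own. Each camera call takes 0.05 s, during which the arm holds its last target. There are 200 camera calls.

## Task

Put the two-panel mosaic frieze together on the sloped wooden stand: first slide the panel already on the ledge up to the end stop, then take the matching panel of the same size from the drying rack and, without dropping it, set it on the ledge, mosaic side outward and leaning flush on the back, a finger's width clear of the first so that the edges do not chip. Let go of it, then push it along the ledge until the two panels meet, the first still against the stop. Leave the two smaller panels in the rack, the tub and the tape roll where they are.

Things in the scene. Friction and masses are not known exactly. Their poses are not given: they have to be found in the camera images.
- stand: Wooden display stand fixed to the bench; origin on the bench under its middle, +x its display side, y along the ledge, z up. The back leans 0.30 rad: 'up the back' u = (-0.296, 0, 0.955), 'out of the back' n = (0.955, 0, 0.296) in its axes. The back is two slats, the upper ending 70 mm up u, the highest point of the stand. Feet from x = -0.12 to 0.08, legs at y = +-0.125.
- ledge (a point): Middle of the line where ledge and back meet: x = 0.030, y = 0, z = 0.060 in the stand. The ledge is square to the back and runs along the stand's y from -0.180 to the end stop at +0.180; it is 30 mm deep (along n), then a lip 10 mm thick, 8 mm high.
- stop (a point): On that line at the end stop's inner face: y = +0.180 in the stand. The stop is a block 18 mm wide along y, 60 mm high along u, 30 mm deep along n.
- first_panel: Mosaic panel leaning loose on the ledge: 160 mm wide (y), 120 high (z), 16 thick (x), about 0.45 kg, plywood with stone pieces on the +x face. Origin in the middle of its bottom face, z up the panel. Seated, its origin is 8 mm along n from the corner line, z along u; against the stop it is at the stand's y = +0.100. Friction on the ledge some 2 to 6 N.
- panel: The matching panel: same size, make, mass, origin and axes as first_panel. It stands loose and upright in one of the three slots of the rack (any one), mosaic face towards the rack's +x, bottom on the rack board.
- panel_face (a point): Centre of the mosaic face of 'panel': 8 mm out along its x, 60 mm up its z.
- rack: Wooden drying rack, fixed: board 250 mm (x) by 160 mm (y), 20 mm thick, origin under its middle. Slots at its x = -0.075, 0, +0.075, each gated by four upright dowels (8 mm thick, tops at z = 0.075, at y = +-0.034, 15 mm either side of the slot's middle). Panels stand in them with 3 mm play each side and lift straight up.
- square_panel: Bystander in the rack: small mosaic panel 100 mm wide (y), 90 mm high, 16 mm thick, origin under its middle. Leave it.
- strip_panel: Bystander in the rack: low mosaic panel 140 mm wide (y), 75 mm high, 16 mm thick, origin under its middle. Leave it.
- tub: Bystander: open grey plastic tub of loose tesserae on the bench, 100 mm (x) by 140 mm (y), 50 mm high, origin under its middle. Leave it.
- tape: Bystander: roll of masking tape lying flat on the bench, 104 mm across, 48 mm high, origin under its middle. Leave it.

How it is judged:
By the outcome, as a careful person would: the job done as asked, in the order asked, and still so for the second after the job is handed in, with the robot touching nothing.
It also fails if it takes over 53 s, if anything falls off the work surface, if the arm or the gripper's body presses on something with over 40 N, if the wrist force passes 120 N, or if a joint passes its speed limit or range.

## Working session

There is one attempt and no reset: what is moved stays moved. The work goes in short steps, Python scripts to look and compute and a shell command to move; the robot and the scene stay as the last step left them, time stands still between calls to the robot, and variables do not carry over. Pictures are saved under pics/ and viewed, at most 10 in all, crops included, and the job is handed in when it is done.

```bash
mkdir -p pics; ls; cat > h.py <<'E'
import numpy as np, cv2
from workcell import bot
def cam(n,save=None):
    c=bot.camera(n)
    if save: cv2.imwrite('pics/'+save,c["pixels"][:,:,::-1])
    return c
E
python3 - <<'E'
from h import *
for n in ("scene","top"):
    c=cam(n,n+"0.png"); E=np.array(c["extrinsics"]); 
    print(n,np.round(c["camera_matrix"],1).tolist(),np.round(E,4).tolist(),"pos",np.round(-E[:3,:3].T@E[:3,3],3))
    for t in "stand ledge stop first_panel panel panel_face rack square_panel strip_panel tub tape".split():
        r=bot.place_of(n,t)
        print(t,[(np.round(np.array(q["centre"])*[640,400],1).tolist(),round(q["score"],2)) for q in r[:3]])
o=bot.get_obs(); print({k:np.round(v,3).tolist() for k,v in o.items()})
E
```

```text
pics
scene [[369.8, 0.0, 317.0], [0.0, 369.8, 203.7], [0.0, 0.0, 1.0]] [[0.5605, 0.8279, -0.0207, -0.3493], [0.4473, -0.3237, -0.8338, -0.1672], [-0.6969, 0.4581, -0.5517, 1.3298], [0.0, 0.0, 0.0, 1.0]] pos [ 1.197 -0.374  0.587]
stand [([359.0, 210.2], 0.58)]
ledge [([363.4, 198.0], 0.87), ([164.2, 263.2], 0.32)]
stop [([424.4, 186.0], 0.67)]
first_panel [([381.3, 192.8], 0.83)]
panel [([165.6, 263.9], 0.6)]
panel_face [([162.9, 248.5], 0.8)]
rack [([169.7, 266.4], 0.96), ([162.4, 264.8], 0.67)]
square_panel [([181.3, 280.3], 0.7)]
strip_panel []
tub [([277.9, 322.2], 0.92)]
tape [([411.1, 263.4], 0.78)]
top [[365.7, 0.0, 320.0], [0.0, 365.7, 199.0], [0.0, 0.0, 1.0]] [[0.0295, -0.9995, 0.0071, -0.0152], [-0.9934, -0.0301, -0.1108, 0.5965], [0.1109, -0.0037, -0.9938, 0.933], [0.0, 0.0, 0.0, 1.0]] pos [0.49  0.006 0.993]
stand [([251.1, 211.5], 0.77)]
ledge [([250.8, 199.8], 0.97)]
stop [([183.6, 182.4], 0.76)]
first_panel [([233.7, 193.6], 0.86)]
panel [([436.9, 241.8], 0.73)]
panel_face [([447.8, 242.3], 0.66)]
rack [([433.7, 242.5], 0.78)]
square_panel [([434.8, 217.9], 0.87)]
strip_panel [([446.2, 273.4], 0.85), ([439.5, 242.2], 0.57)]
tub [([386.5, 143.6], 0.8), ([250.9, 214.6], 0.74)]
tape [([271.6, 130.7], 0.74)]
{'clock': 1.2, 'joint_pos': [1.332, 0.241, 0.005, 1.335, 0.0, 1.571], 'joint_vel': [0.001, 0.0, 0.0, 0.002, -0.001, -0.001], 'tau': [-0.0, -37.222, 25.269, 0.001, -0.0, -0.0], 'eef_pos': [0.118, 0.486, 0.2], 'tool_rot': [0.119, 0.993, -0.0, -0.0], 'ft_force': [-0.159, -0.556, -0.513], 'ft_torque': [-0.001, -0.004, 0.03], 'grasp_force': 0.0, 'grip_width': 0.085}
```

View pics/scene0.png

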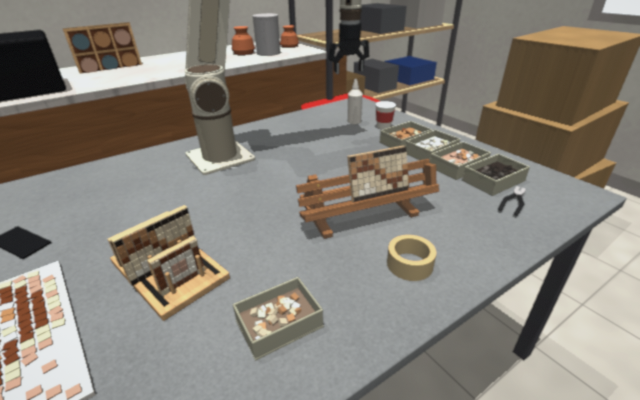

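View pics/top0.png

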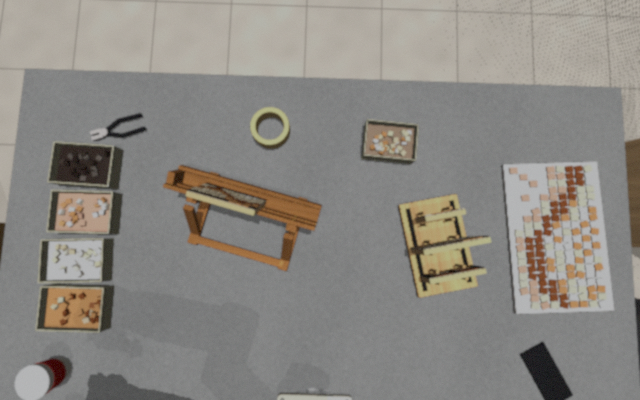

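Scene view: the stand is in the middle (stop at about (435,180)), the rack is at left with the big panel in the middle slot, the square panel in front and the strip panel hidden behind. Top view: the stand runs (175,180) to (320,215), first panel (190–260, 200) and rack (437,243). Next I fit the poses.

```bash
cat >> h.py <<'E'
from scipy.optimize import least_squares
C={}
def load():
    for n in ("scene","top"): C[n]=cam(n)
def det(n,t):
    r=bot.place_of(n,t); return (np.array(r[0]["centre"])*[640,400],r[0]["score"]) if r else (None,0)
def proj(n,P):
    c=C[n];E=np.array(c["extrinsics"]);p=np.array(c["camera_matrix"])@(E[:3,:3]@P+E[:3,3]); return p[:2]/p[2]
def T(x,y,a,p):
    c,s=np.cos(a),np.sin(a); return np.array([x+c*p[0]-s*p[1],y+s*p[0]+c*p[1],p[2]])
def fit(model,x0,obs,show=True):
    f=lambda q:np.concatenate([proj(n,model(q,t))-px for n,t,px in obs])
    r=least_squares(f,x0,loss="soft_l1",f_scale=2)
    if show:
        for (n,t,px),e in zip(obs,f(r.x).reshape(-1,2)): print("  ",n,t,np.round(e,1))
    return r.x
N=np.array([.955,0,.296]);U=np.array([-.296,0,.955])
def stand_pt(q,t):
    L=np.array([.03,0,.06])
    p={"stand":np.zeros(3),"ledge":L,"stop":L+[0,.18,0],"first_panel":L+.008*N+[0,q[3],0]}
    if t not in p: p[t]=L+.008*N+[0,q[3],0]+{"fpl":.08,"fpr":-.08}[t[:3]]*np.array([0,1,0])
    return T(*q[:3],p[t])
def rack_pt(q,t):
    p={"rack":[0,0,0],"panel":[0,0,.02],"panel_face":[.008,0,.08],"square_panel":[.075,0,.02],"strip_panel":[-.075,0,.02]}
    p=np.array(p[t]); 
    if t.startswith("panel"): p=p+[0,q[3],0]
    return T(*q[:3],p)
E
python3 - <<'E'
from h import *
load()
def obs(ts): return [(n,t,det(n,t)[0]) for n in C for t in ts if det(n,t)[1]>.5]
s=fit(stand_pt,[.45,.19,-.26,.04],obs(["stand","ledge","stop","first_panel"])); print("stand",np.round(s,4))
r=fit(rack_pt,[.4,-.3,.1,0],obs(["rack","panel","panel_face","square_panel","strip_panel"])); print("rack",np.round(r,4))
np.save("s.npy",s);np.save("r.npy",r)
# overlay
S=3
for n,(x0,y0,x1,y1) in {"top":(150,150,410,310)}.items():
    pass
def draw(img,n,P,Q,col):
    a,b=[tuple(np.round(proj(n,p)*S+S/2).astype(int)) for p in (P,Q)]; cv2.line(img,a,b,col,1,cv2.LINE_AA)
L=np.array([.03,0,.06])
out=[]
for n in C:
    im=cv2.resize(C[n]["pixels"][:,:,::-1].copy(),None,fx=S,fy=S,interpolation=cv2.INTER_CUBIC)
    def box(f,xs,ys,zs,col):
        for i in (0,1):
            for j in (0,1):
                draw(im,n,f(xs[0],ys[i],zs[j]),f(xs[1],ys[i],zs[j]),col)
                draw(im,n,f(xs[i],ys[0],zs[j]),f(xs[i],ys[1],zs[j]),col)
                draw(im,n,f(xs[i],ys[j],zs[0]),f(xs[i],ys[j],zs[1]),col)
    sf=lambda a,y,u:T(*s[:3],L+a*N+u*U+[0,y,0])
    box(sf,(0,.016),(s[3]-.08,s[3]+.08),(0,.12),(255,255,0)); box(sf,(0,.03),(.18,.198),(0,.06),(0,255,0)); box(sf,(0,.04),(-.18,.18),(0,.001),(0,255,0))
    rf=lambda x,y,z:T(*r[:3],[x,y,z])
    box(rf,(-.125,.125),(-.08,.08),(0,.02),(0,255,0)); box(rf,(-.008,.008),(r[3]-.08,r[3]+.08),(.02,.14),(255,255,0))
    crops={"top":[(155,150,330,280),(390,180,500,310)],"scene":[(290,135,450,245),(100,200,240,315)]}[n]
    for (a,b,c,d) in crops: out.append(cv2.resize(im[b*S:d*S,a*S:c*S],(400,300)))
cv2.imwrite("pics/ov.png",np.vstack([np.hstack(out[:2]),np.hstack(out[2:])]))
E
```

```text
scene stand [-0.8  2.1]
   scene ledge [-0.4 -1.6]
   scene stop [-1.  -0.6]
   scene first_panel [0.2 1. ]
   top stand [-1.3 -0.9]
   top ledge [-0.7  2.7]
   top stop [-0.2 -0.2]
   top first_panel [ 0.3 -2.9]
stand [ 0.5571  0.1856 -0.1946  0.044 ]
   scene rack [-0.6  3. ]
   scene panel [2.5 0.6]
   scene panel_face [-1.4 -1.8]
   scene square_panel [0.9 1.6]
   top rack [0.9 2. ]
   top panel [0.8 1.1]
   top panel_face [0.3 0.1]
   top square_panel [-1.8 -2.1]
   top strip_panel [-1.   0.8]
rack [ 0.4873 -0.3177  0.2341  0.0006]
```

View pics/ov.png

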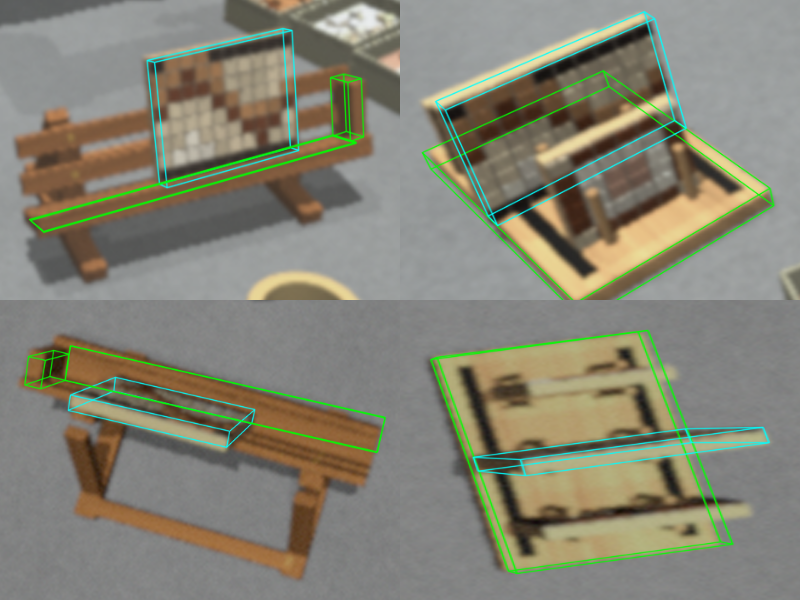

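The overlay shows the stand's yaw is off (the ledge's right end sits ~9 px too high in the top view) and the panel in the rack is slightly misfit. I'll pick corners in enlarged crops.

```bash
python3 - <<'E'
import cv2,numpy as np
t=cv2.imread("pics/top0.png");s=cv2.imread("pics/scene0.png")
def crop(im,x,y,w,h,S):
    o=cv2.resize(im[y:y+h,x:x+w],None,fx=S,fy=S,interpolation=cv2.INTER_CUBIC)
    o=cv2.convertScaleAbs(o,alpha=1.25,beta=15)
    for i in range(0,w):
        if (x+i)%20==0: cv2.line(o,(i*S,0),(i*S,6),(0,0,255),1); cv2.putText(o,str(x+i),(i*S+2,10),0,.3,(0,0,255))
    for j in range(0,h):
        if (y+j)%20==0: cv2.line(o,(0,j*S),(6,j*S),(0,0,255),1); cv2.putText(o,str(y+j),(8,j*S+4),0,.3,(0,0,255))
    return o
cv2.imwrite("pics/a.png",crop(t,165,160,160,115,5))
cv2.imwrite("pics/b.png",np.hstack([np.vstack([crop(s,295,140,100,60,4),crop(s,390,140,100,60,4)]),np.vstack([crop(t,395,185,100,120,4)])])[:600])
E
```

```text
(no output)
```

View pics/a.png

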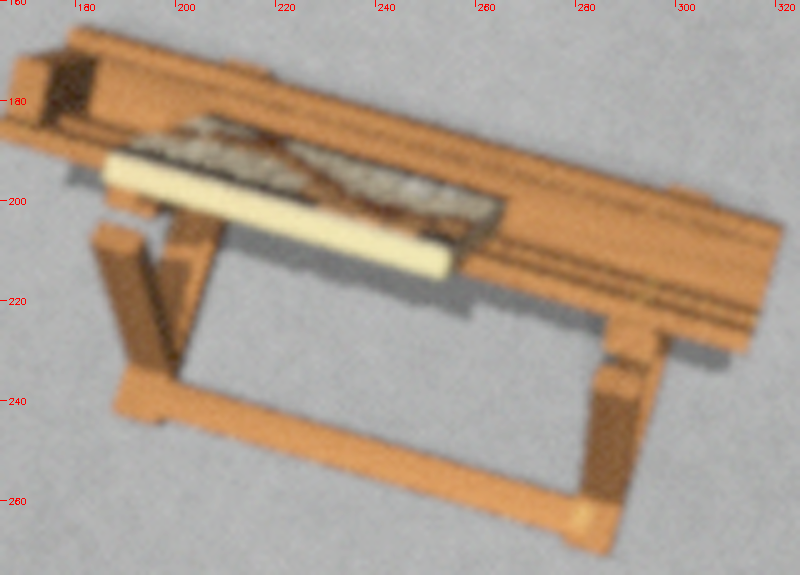

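View pics/b.png

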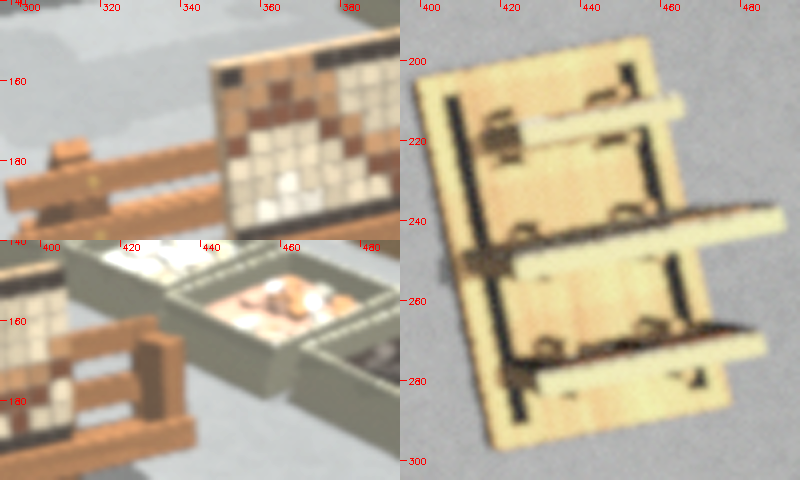

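```bash
python3 - <<'E'
from h import *
load()
L=np.array([.03,0,.06])
def sm(q,t): return T(*q[:3],L+t[0]*N+t[2]*U+[0,t[1]+(q[3] if t[3] else 0),0])
so=[("top",(.016,.08,.12,1),(186.4,190.4)),("top",(.016,-.08,.12,1),(255.6,210)),("top",(0,.08,.12,1),(185.6,196.4)),("top",(0,-.08,.12,1),(254.2,215.8)),
("top",(.04,-.18,.008,0),(321.6,205.6)),("top",(.04,.198,.008,0),(180,165.4)),
("scene",(.016,-.08,.12,1),(348,156.5)),("scene",(.016,.08,.12,1),(406.5,145.5))]
so+=[(n,p,det(n,t)[0]) for n in C for t,p in {"ledge":(0,0,0,0),"stop":(0,.18,0,0)}.items()]
s=fit(sm,[.557,.186,-.25,.04],so);print("stand",np.round(s,4))
def rm(q,t): return T(*q[:3],[t[0]+(q[4] if t[3] else 0),t[1]+(q[3] if t[3] else 0),t[2]])
ro=[("top",(.125,.08,0,0),(398.75,205.5)),("top",(.125,-.08,.02,0),(457,194.5)),("top",(-.125,-.08,.02,0),(478,285)),("top",(-.125,.08,0,0),(419.25,297.5)),
("top",(.008,.08,.14,1),(423.5,248.2)),("top",(-.008,.08,.14,1),(424,254.7)),("top",(.008,-.08,.14,1),(490.8,237)),("top",(-.008,-.08,.14,1),(491.2,243))]
ro+=[(n,p,det(n,t)[0]) for n in C for t,p in {"panel":(0,0,.02,1),"panel_face":(.008,0,.08,1)}.items()]
r=fit(rm,[.487,-.318,.2,0,0],ro);print("rack",np.round(r,4))
np.save("s.npy",s);np.save("r.npy",r)
for y in (s[3]-.08-.05,s[3]-.08,.02): print("push x=.030 y=%.3f"%y,np.round(T(*s[:3],[.03,y,.11]),4))
print("panel centre",np.round(T(*r[:3],[r[4],r[3],.14]),4))
print("tip offsets: stand y dir",-np.sin(s[2]),np.cos(s[2]))
E
```

```text
top (0.016, 0.08, 0.12, 1) [ 0.6 -0.7]
   top (0.016, -0.08, 0.12, 1) [-0.1 -1. ]
   top (0, 0.08, 0.12, 1) [0.1 0.1]
   top (0, -0.08, 0.12, 1) [-0.3 -0.1]
   top (0.04, -0.18, 0.008, 0) [-0.4  0. ]
   top (0.04, 0.198, 0.008, 0) [-2.5  0.1]
   scene (0.016, -0.08, 0.12, 1) [0.8 0. ]
   scene (0.016, 0.08, 0.12, 1) [-1.1  0.4]
   scene (0, 0, 0, 0) [-0.4  0.6]
   scene (0, 0.18, 0, 0) [-2.7 -0.8]
   top (0, 0, 0, 0) [-1.8  3.5]
   top (0, 0.18, 0, 0) [ 2.8 -2.8]
stand [ 0.5544  0.1899 -0.2434  0.0375]
   top (0.125, 0.08, 0, 0) [-0.7 -0.3]
   top (0.125, -0.08, 0.02, 0) [ 0.8 -0.9]
   top (-0.125, -0.08, 0.02, 0) [1.3 1.8]
   top (-0.125, 0.08, 0, 0) [-1.7 -0.3]
   top (0.008, 0.08, 0.14, 1) [-0.1  0.1]
   top (-0.008, 0.08, 0.14, 1) [0.9 0.5]
   top (0.008, -0.08, 0.14, 1) [-0.4 -1.4]
   top (-0.008, -0.08, 0.14, 1) [ 0.8 -0.6]
   scene (0, 0, 0.02, 1) [2.4 1.9]
   scene (0.008, 0, 0.08, 1) [-0.5 -4. ]
   top (0, 0, 0.02, 1) [1.2 2.3]
   top (0.008, 0, 0.08, 1) [-1.  -0.1]
rack [ 0.4849 -0.316   0.2148 -0.004   0.0006]
push x=.030 y=-0.092 [0.5613 0.0929 0.11  ]
push x=.030 y=-0.042 [0.5733 0.1415 0.11  ]
push x=.030 y=0.020 [0.5884 0.2021 0.11  ]
panel centre [ 0.4863 -0.3198  0.14  ]
tip offsets: stand y dir 0.24100326122192695 0.9705243057648766
```

```bash
python3 -m creep '[0.1,-0.1,0.06,0,0, 0.441,-0.403,0.06,0,0, 0.441,-0.403,0.06,0,0, 0.441,-0.403,0.06,0,0, 0.441,-0.403,0.06,0,0, 0.441,-0.403,0.06,0,0, 0.441,-0.403,0.06,0,0, 0.441,-0.403,0.06,0,0, 0.441,-0.403,0.06,0,0, 0.441,-0.403,0.06,0,0]'
```

```text
clock: 4.38
eef_pos: [0.4234, 0.2057, 0.2457]
tool_rot: [0.119, 0.993, 0.0, 0.0]
ft_force: [0.0, 0.2, -0.1]
grip_width: 0.0001
grasp_force: 0.0
```

```bash
python3 -m creep '[0.13,-0.125,0,0,0, 0.13,-0.125,0,0,0, 0.13,-0.125,0,0,0, 0.13,-0.125,0,0,0, 0.13,-0.125,0,0,0, 0.13,-0.125,0,0,0, 0.13,-0.125,0,0,0]'
```

```text
clock: 4.97
eef_pos: [0.5521, 0.0818, 0.2446]
tool_rot: [0.12, 0.993, 0.0, -0.001]
ft_force: [-0.4, 0.5, -0.2]
grip_width: 0.0004
grasp_force: 0.0
```

```bash
python3 -m creep '[0.006,0,-0.04,0,0, 0.006,0,-0.08,0,0, 0.006,0,-0.12,0,0, 0.006,0,-0.132,0,0, 0.006,0,-0.132,0,0, 0.010,0.015,-0.132,0,0, 0.010,0.015,-0.132,0,0]'
python3 - <<'E'
from h import *
cam("scene");c=cam("scene")["pixels"][120:250,270:460,::-1]; t=cam("top")["pixels"][150:280,150:340,::-1]
cv2.imwrite("pics/c.png",np.vstack([cv2.resize(c,None,fx=2.3,fy=2.3),cv2.resize(t,None,fx=2.3,fy=2.3)])[:600])
E
```

```text
clock: 5.55
eef_pos: [0.5636, 0.1008, 0.1154]
tool_rot: [0.118, 0.993, 0.001, 0.002]
ft_force: [0.8, 0.5, 0.3]
grip_width: -0.0
grasp_force: 0.0
```

View pics/c.png

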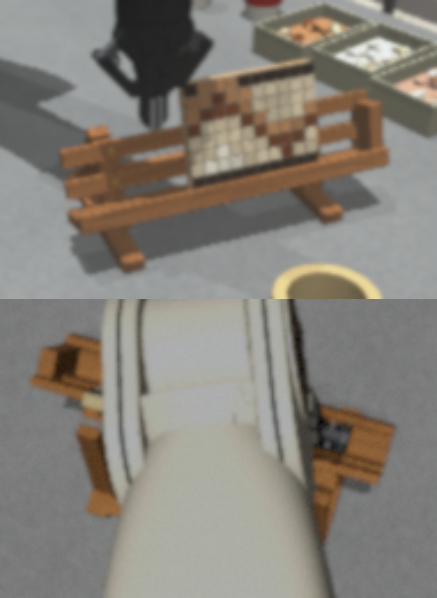

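Tips clear the slat and sit beside the panel's edge (crop: tips (155,125), panel edge at x≈185). Pushing along the ledge.

```bash
python3 -m creep '[0.002,0.008,0,0,0, 0.004,0.016,0,0,0, 0.006,0.024,0,0,0, 0.008,0.031,0,0,0, 0.0095,0.038,0,0,0, 0.011,0.045,0,0,0, 0.013,0.052,0,0,0, 0.0145,0.059,0,0,0, 0.016,0.065,0,0,0, 0.0175,0.071,0,0,0]'
python3 - <<'E'
from h import *
cam("scene");c=cam("scene")["pixels"][120:250,270:460,::-1]
cv2.imwrite("pics/d.png",cv2.resize(c,None,fx=3,fy=3))
E
```

```text
clock: 6.53
eef_pos: [0.58, 0.1685, 0.1132]
tool_rot: [0.119, 0.993, -0.0, 0.0]
ft_force: [-0.2, -4.8, 1.1]
grip_width: -0.0001
grasp_force: 1.9
```

View pics/d.png

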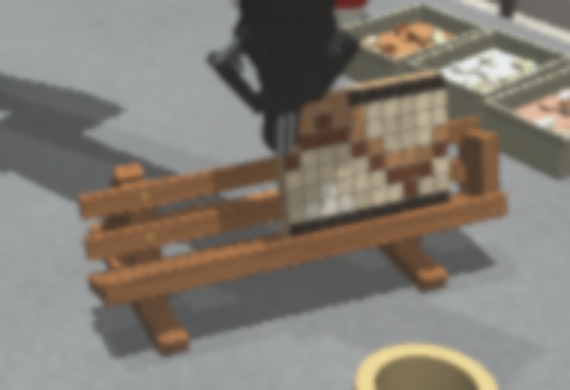

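Panel slides upright, contact 4.8 N; about 15–20 mm to the stop.

```bash
python3 -m creep '[0.0012,0.005,0,0,0, 0.0025,0.010,0,0,0, 0.003,0.013,0,0,0, 0.0035,0.015,0,0,0, 0.0035,0.015,0,0,0]'; python3 -m creep '[0.0005,0.002,0,0,0, 0.001,0.004,0,0,0]'
```

```text
clock: 7.05
eef_pos: [0.5833, 0.184, 0.1131]
tool_rot: [0.119, 0.993, 0.0, 0.0]
ft_force: [0.4, -1.5, 0.0]
grip_width: 0.0002
grasp_force: 0.7
clock: 7.22
eef_pos: [0.5841, 0.1872, 0.1131]
tool_rot: [0.119, 0.993, -0.0, -0.0]
ft_force: [0.0, -2.7, -0.2]
grip_width: -0.0002
grasp_force: 1.4
```

```bash
python3 -m creep '[0.0003,0.0015,0,0,0, 0.0007,0.003,0,0,0]'
```

```text
clock: 7.38
eef_pos: [0.5848, 0.1904, 0.1132]
tool_rot: [0.119, 0.993, -0.0, -0.0]
ft_force: [0.2, -3.3, -0.3]
grip_width: 0.0001
grasp_force: 1.4
```

```bash
python3 -m creep '[0.0005,0.002,0,0,0, 0.0005,0.002,0,0,0]'; python3 -m creep '[0.0005,0.002,0,0,0, 0.0005,0.002,0,0,0]';python3 -m creep '[0.0005,0.002,0,0,0, 0.0005,0.002,0,0,0]'
```

```text
clock: 7.55
eef_pos: [0.5854, 0.1928, 0.1132]
tool_rot: [0.119, 0.993, 0.0, -0.0]
ft_force: [0.2, -1.9, -0.7]
grip_width: 0.0001
grasp_force: 0.9
clock: 7.72
eef_pos: [0.5859, 0.1944, 0.1132]
tool_rot: [0.119, 0.993, -0.0, 0.0]
ft_force: [0.1, -2.9, -0.2]
grip_width: 0.0001
grasp_force: 1.3
clock: 7.88
eef_pos: [0.5859, 0.1946, 0.1131]
tool_rot: [0.119, 0.993, -0.002, -0.0]
ft_force: [-0.7, -7.3, 0.4]
grip_width: -0.0003
grasp_force: 3.7
```

```bash
python3 -m creep '[0.0003,0.0015,0,0,0, 0.0003,0.0015,0,0,0]'
```

```text
clock: 8.05
eef_pos: [0.5859, 0.1946, 0.1131]
tool_rot: [0.12, 0.993, -0.003, -0.0]
ft_force: [-2.1, -10.4, 2.6]
grip_width: -0.0001
grasp_force: 5.2
```

First panel is firmly on the stop (force rises, no motion). Now the rack.

```bash
python3 -m creep '[-0.005,-0.02,0,0,0, -0.006,-0.025,0.04,0,0, -0.006,-0.025,0.08,0,0, -0.01,-0.05,0.12,-0.1,0.05, -0.1,-0.515,0.14,-1.118,0.05, -0.1,-0.515,0.14,-1.118,0.05, -0.1,-0.515,0.14,-1.118,0.05, -0.1,-0.515,0.14,-1.118,0.05, -0.1,-0.515,0.14,-1.118,0.05, -0.1,-0.515,0.14,-1.118,0.05]'
```

```text
clock: 8.88
eef_pos: [0.5296, -0.0948, 0.2421]
tool_rot: [0.52, 0.854, 0.001, 0.0]
ft_force: [0.9, 0.4, -0.8]
grip_width: 0.05
grasp_force: 0.0
```

```bash
python3 -m creep '[-0.043,-0.219,0,-0.25,0.05, -0.043,-0.219,0,-0.25,0.05, -0.043,-0.219,0,-0.25,0.05, -0.043,-0.219,0,-0.25,0.05, -0.043,-0.219,0,-0.25,0.05, -0.043,-0.219,0,-0.25,0.05, -0.043,-0.219,0,-0.25,0.05, -0.043,-0.219,0,-0.25,0.05]'
```

```text
clock: 9.55
eef_pos: [0.487, -0.3132, 0.2412]
tool_rot: [0.621, 0.784, 0.001, -0.0]
ft_force: [0.5, 0.9, -0.7]
grip_width: 0.0503
grasp_force: 0.0
```

```bash
python3 -m creep '[0,-0.0065,-0.03,-0.016,0.05, 0,-0.0065,-0.06,-0.016,0.05, 0,-0.0065,-0.06,-0.016,0.05]'
python3 - <<'E'
from h import *
c=cam("scene")["pixels"][180:320,80:250,::-1]; t=cam("top")["pixels"][180:310,390:520,::-1]
cv2.imwrite("pics/e.png",np.hstack([cv2.resize(c,(480,395)),cv2.resize(t,(320,395)) if 0 else cv2.resize(t,(320,320)).copy() if 0 else cv2.resize(t,(320,395))]))
E
```

```text
clock: 9.8
eef_pos: [0.4841, -0.3154, 0.1754]
tool_rot: [0.626, 0.78, 0.0, -0.006]
ft_force: [-0.8, 0.9, -0.1]
grip_width: 0.0502
grasp_force: 0.0
```

View pics/e.png

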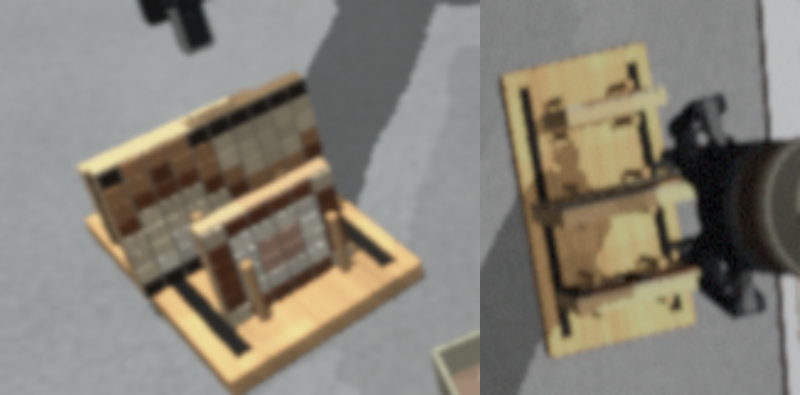

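In the crop the fingertips look higher than the TCP projects, about (195,48) against an expected (205,85). I'll check this numerically against the background picture.

```bash
python3 - <<'E'
from h import *
load()
o=bot.get_obs(); print(o["clock"],np.round(o["eef_pos"],4),np.round(o["joint_pos"],3))
p=np.array(o["eef_pos"])
for n in C: print(n,proj(n,p))
b=cv2.imread("pics/scene0.png").astype(int); d=np.abs(C["scene"]["pixels"][:,:,::-1].astype(int)-b).sum(2)
for y in range(170,222,3): print(y,d[y,120:184:3])
E
```

```text
10.0 [ 0.4884 -0.3191  0.1837] [-5.79e-01  4.12e-01  2.04e-01  1.36e+00  1.00e-03  7.74e-01]
scene [145.76593075 204.42828212]
top [465.01658293 244.67967437]
170 [ 14  88 292 405 398 363 390 403 272 396 402 224  15  16  15  15  16  12
  16  16  13  15]
173 [ 17   2 318 414 418 391 392 405 317 375 382 312   8  13  20  14  18  15
  15  15  15  15]
176 [ 15  13 169 406 406 401 374 407 385 383 388 270   1  14  15  15  15  14
  14  14  16  17]
179 [ 15  12  45 389 399 397 383 389 400 408 163   9  14  16  15  16  14  15
  15  15  13  15]
182 [ 14  13   3 294 401 405 263 298 402 398 257  11  16  13  13  17  12  14
  16  17  13  14]
185 [ 15  13  15 130 395 349 219 226 389 387 362   9  14  13  14  13  16  12
  15  13  15  14]
188 [ 13  15  15   9  34   3  10 197 365 404 394  86  14  16  13  15  11  15
  13  13  14  15]
191 [ 15  15  15  17  13  14  13 177 301 403 399 201  15  12  15  12  13  16
  16  14  12  17]
194 [ 14  15  15  13  12  14  16  68 235 360 254 102  14  15  18  16  15  15
  15  15  15  14]
197 [16 15 18 16 14 15 13  6 96 75  6 14 13 13 12 13 13 14 14 13 17 14]
200 [14 14 15 13 15 12 14 16 13 15 14 13 17 15 15 13 15 16 14 15 13 14]
203 [14 12 16 16 15 15 15 15 14 14 15 14 14 13 16 14 15 13 15 14 18 17]
206 [ 13  15  17  14  16  14  15  14  13  15  15  13  17  17  15  16  16  15
  15   3  86 190]
209 [ 16  15  15  14  14  16  12  15  16  14  15  14  16  15  13  14  15   4
 120 210 192 128]
212 [ 13  16  16  15  16  11  15  15  15  15  15  18  14  13  25 148 181 212
 210 107  34   3]
215 [ 15  13  15  15  16  16  15  18  15  15  16  16  17  38 244 220 187 115
  16   2   2   3]
218 [ 14  13  15  14  17  15  14  12  14  14   9  76 217 270 207  89  12   4
   2  21  24   2]
221 [ 15  16  17  15  15  15  13  15  13  63 232 266 221  99  14   4   7  24
   6  10   3   4]
```

```bash
python3 -m creep '[0,0,-0.03,-0.016,0.05, 0,0,-0.06,-0.016,0.05, 0,0,-0.068,-0.016,0.05, 0,0,-0.068,-0.016,0.05, 0,0,-0.068,-0.016,0.05]'
python3 - <<'E'
from h import *
c=cam("scene",'scene5.png')["pixels"][180:300,90:220,::-1]; t=cam("top",'top5.png')["pixels"][190:310,390:520,::-1]
cv2.imwrite("pics/f.png",np.hstack([cv2.resize(c,None,fx=3,fy=3,interpolation=2),cv2.resize(t,None,fx=3,fy=3,interpolation=2)]))
o=bot.get_obs();print(np.round(o["eef_pos"],4),np.round(o["tool_rot"],3),o["clock"])
s=cv2.imread("pics/scene0.png").sum(2)
for y in range(30,90,4): print(y,s[y,325:372:4])
E
```

```text
clock: 10.42
eef_pos: [0.4877, -0.32, 0.1151]
tool_rot: [0.633, 0.774, 0.0, 0.001]
ft_force: [0.4, -0.2, 0.5]
grip_width: 0.0502
grasp_force: 0.0
[ 0.4884 -0.3207  0.1161] [0.633 0.774 0.    0.002] 10.5167
30 [311 138 340 390  66  68  76  82  75 179 183 155]
34 [276 135 295 333  62  69  74  83  84 293 344 343]
38 [285 137 297 335  61  66  73  71  69 471 402 406]
42 [444 137 259 414  81  74  73  78  82 137 104 280]
46 [231 116  75 176  77  79  81  79  81 342 102 290]
50 [361 102  88 333  70  76  77  81  82 380  80 273]
54 [314  89 114 130  80  98 168 216 148 137  88 270]
58 [270  79  83  79 133 197 414 416 401  87 199 324]
62 [152 142 114 121 170 194 412 354 222 165 206 216]
66 [154 139 127 208 176 210 411 317 145 190 161 194]
70 [158 139 138 210 176 192 389 312 152 181 160 162]
74 [158 139 169 189 177 183 246 244 221 184 160 158]
78 [161 143 167 172 174 184 242 243 246 213 182 163]
82 [158 143 164 169 175 184 220 313 384 214 179 164]
86 [160 145 170 178 181 192 219 409 437 214 177 165]
```

View pics/f.png

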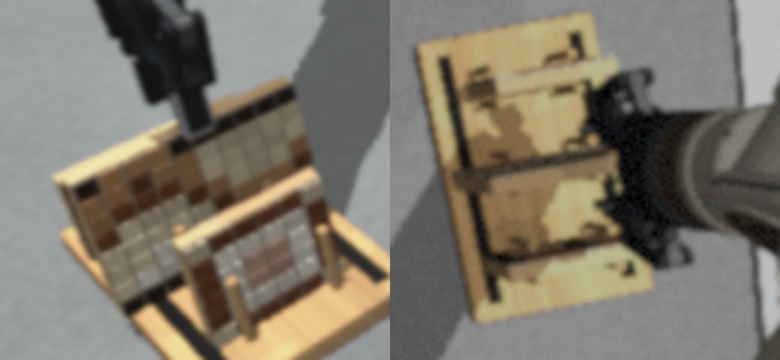

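Tips are just at panel-top height (front tip at crop (198,138)), about 25 mm higher than the reading suggests, with xy agreeing. I'll go lower while watching the force.

```bash
python3 -m creep '[0,0,-0.01,0,0.05, 0,0,-0.02,0,0.05, 0,0,-0.025,0,0.05, 0,0,-0.025,0,0.05]'
python3 - <<'E'
from h import *
load(); b=cv2.imread("pics/scene5.png").astype(int); im=C["scene"]["pixels"][:,:,::-1].astype(int); d=np.abs(im-b).sum(2)
print(np.round(bot.get_obs()["eef_pos"],4))
for y in range(200,250,3): print(y,im[y,126:176:3].sum(1))
E
```

```text
clock: 10.85
eef_pos: [0.4855, -0.319, 0.0865]
tool_rot: [0.633, 0.774, -0.0, -0.002]
ft_force: [-0.1, 0.1, -0.6]
grip_width: 0.0501
grasp_force: 0.0
[ 0.4863 -0.3195  0.0878]
200 [493 368  61  65  74  71  63  78 161 301 284 130 246 488 497 497 493]
203 [491 455 185  72  63  81  61  94 113 118 137  96 176 482 497 499 488]
206 [497 493 485 169  69  78  76 232  68  72 122  98 111 473 494 494 494]
209 [485 491 495 375 175  79 104  85  72  59  82  76  66 442 498 494 453]
212 [490 492 491 492 321  64  91 106  74  59  64  61  69 330 426 402 367]
215 [491 491 490 491 422  76  67  72  90  63  71  85  77 219 345 212 129]
218 [492 492 488 495 491 167  63  65  91  67  95  96  78  72 102  63  93]
221 [492 491 489 488 495 334  74 181 124  89  70  67 147  64 117 217 284]
224 [482 481 486 507 572 512 366 339 237 211  71  79 175 224 279 287 289]
227 [485 511 588 635 605 473 315 128  90 254  81  77 128 289 292 292 312]
230 [611 639 639 583 434 307 228 119 107 244 140  70  80 287 325 294 304]
233 [636 590 462 296 230 228 235 223 219 226 221  91 204 299 322 308 304]
236 [419 278 231 234 219 254 236 219 214 224 264 300 332 297 336 328 291]
239 [235 227 222 159 124 211 218 201 211 212 216 308 261 232 323 315 250]
242 [238 260 210 115 115 183 150 128 181 202 152 188 208 208 255 221 213]
245 [226 225 223 159 144 132 141 172 302 128 112 176 169 118 192 217 371]
248 [225 194 155 154 124 192 272 307 294 193 245 287 137 155 386 565 592]
```

```bash
python3 -m creep '[0,0,-0.006,0,0.05, 0,0,-0.006,0,0.03, 0,0,-0.006,0,0.02, 0,0,-0.006,0,0.0, 0,0,-0.006,0,0.0, 0,0,-0.006,0,0, 0,0,-0.006,0,0, 0,0,-0.006,0,0]'
```

```text
clock: 11.62
eef_pos: [0.487, -0.3199, 0.0826]
tool_rot: [0.633, 0.774, 0.0, 0.0]
ft_force: [0.3, 0.2, 0.1]
grip_width: 0.015
grasp_force: 59.1
```

```bash
python3 -m creep '[0,0,0.008,0,0, 0,0,0.02,0,0, 0,0,0.04,0,0, 0,0,0.06,0,0, 0,0,0.08,0,0, 0,0,0.1,0,0, 0,0,0.12,0,0, 0,0,0.135,0,0, 0,0,0.135,0,0]'
python3 - <<'E'
from h import *
o=bot.get_obs();print(o["ft_torque"])
load()
for n in C:
    for t in ("panel","panel_face"): print(n,t,det(n,t))
p=np.array(o["eef_pos"]);a=.1994
for off in (.05,.062,.07): 
    f=T(p[0],p[1],a,[.008,0,0]);print(off,[proj(n,np.array([f[0],f[1],p[2]+off-.06-.0])) for n in C],[proj(n,np.array([p[0],p[1],p[2]+off-.12])) for n in C])
E
```

```text
clock: 12.37
eef_pos: [0.4879, -0.3206, 0.221]
tool_rot: [0.633, 0.774, 0.0, 0.003]
ft_force: [0.9, -0.3, -3.7]
grip_width: 0.0147
grasp_force: 58.8
[-0.07311684 -0.12249669 -0.0020626 ]
scene panel (array([364.416, 200.08 ]), 0.51)
scene panel_face (array([141.12, 189.68]), 0.95)
top panel (array([458.624, 245.   ]), 0.95)
top panel_face (array([469.312, 242.72 ]), 0.59)
0.05 [array([142.82697305, 194.42350895]), array([470.0854495, 241.373615 ])] [array([149.33137357, 217.78608506]), array([459.96812724, 244.72232753])]
0.062 [array([141.08577062, 189.16309974]), array([472.45794621, 241.39864595])] [array([147.73488947, 212.9955315 ]), array([462.02587474, 244.79390959])]
0.07 [array([139.90694413, 185.60170469]), array([474.08099876, 241.41576991])] [array([146.65487558, 209.75474483]), array([463.43102594, 244.84279004])]
```

Held: 0.015 m wide, ~4 N of weight. Carrying it to the stand.

```bash
python3 -m creep '[0.005,0.02,0.01,-0.02,0, 0.012,0.055,0.01,-0.06,0, 0.02,0.09,0.01,-0.10,0, 0.027,0.125,0.01,-0.14,0, 0.035,0.16,0.01,-0.18,0, 0.042,0.195,0.01,-0.22,0, 0.05,0.23,0.01,-0.26,0, 0.057,0.265,0.01,-0.30,0, 0.064,0.3,0.01,-0.34,0, 0.071,0.33,0.01,-0.38,0]'; python3 -m creep '[0.006,0.03,0,-0.03,0, 0.011,0.05,0,-0.06,0, 0.015,0.067,0,-0.063,0, 0.015,0.067,0,-0.063,0, 0.015,0.067,0,-0.063,0]'
```

```text
clock: 13.5
eef_pos: [0.5571, 0.0127, 0.2263]
tool_rot: [0.768, 0.64, -0.001, -0.001]
ft_force: [-0.3, 0.7, -3.8]
grip_width: 0.0148
grasp_force: 58.9
clock: 13.92
eef_pos: [0.5721, 0.0781, 0.226]
tool_rot: [0.787, 0.617, -0.001, -0.0]
ft_force: [0.6, -0.7, -4.6]
grip_width: 0.015
grasp_force: 58.9
```

```bash
python3 -m creep '[0.003,0.015,0,0,0, 0.005,0.028,0,0,0, 0.005,0.028,-0.025,0,0, 0.005,0.028,-0.05,0,0, 0.005,0.028,-0.065,0,0, 0.005,0.028,-0.07,0,0, 0.005,0.028,-0.07,0,0]'
python3 - <<'E'
from h import *
load(); s=np.load("s.npy");o=bot.get_obs();p=np.array(o["eef_pos"]);print(p,o["clock"])
for n in C:
    for t in ("panel","panel_face","first_panel","ledge","stop"):
        r=bot.place_of(n,t);print(n,t,[(np.round(np.array(q["centre"])*[640,400],1),round(q["score"],2)) for q in r[:2]])
L=np.array([.03,0,.06])
for n in C:
    print(n,"exp panel",proj(n,np.array([p[0],p[1],p[2]-.0615])),"face",proj(n,T(p[0],p[1],-.241,[.008,0,p[2]-.0015])),"first",proj(n,T(*s[:3],L+.008*N+[0,.1,0])),"firstTopR",proj(n,T(*s[:3],L+.12*U+.016*N+[0,.02,0])),"ptop",proj(n,T(p[0],p[1],-.241,[.008,.08,p[2]+.0585])))
cv2.imwrite("pics/g.png",C["scene"]["pixels"][110:260,270:470,::-1]);np.save("g.npy",C["scene"]["pixels"])
E
```

```text
clock: 14.5
eef_pos: [0.5764, 0.1049, 0.1555]
tool_rot: [0.788, 0.616, -0.002, -0.001]
ft_force: [-0.3, 0.1, -3.7]
grip_width: 0.0152
grasp_force: 58.9
[0.57835757 0.10519143 0.15828826] 14.6
scene panel [(array([340. , 195.5]), 0.81)]
scene panel_face [(array([341.7, 174.8]), 0.82)]
scene first_panel [(array([400.4, 191. ]), 0.96)]
scene ledge [(array([363. , 201.4]), 0.83), (array([410.4, 262.9]), 0.43)]
scene stop [(array([424.4, 184.2]), 0.83), (array([182.7, 277.2]), 0.69)]
top panel [(array([276.3, 202.6]), 0.8)]
top panel_face [(array([276.1, 198.7]), 0.72)]
top first_panel []
top ledge []
top stop [(array([181.9, 182.9]), 0.91), (array([385.2, 142.5]), 0.23)]
scene exp panel [341.06934236 194.39198789] face [342.78638361 174.7185544 ] first [400.41373406 191.0629008 ] firstTopR [371.56020441 152.26010257] ptop [374.41857216 146.07753976]
top exp panel [278.34929099 202.2916062 ] face [276.55550369 196.30612582] first [213.06365037 187.40486936] firstTopR [228.7011651  201.44790518] ptop [237.59017995 183.06693956]
```

```bash
python3 -m creep '[0,0,-0.008,0,0, 0,0,-0.016,0,0, 0,0,-0.022,0,0, 0,0,-0.022,0,0]'; python3 -m creep '[0,0,-0.003,0,0, 0,0,-0.003,0,0]'; python3 -m creep '[0,0,-0.002,0,0, 0,0,-0.002,0,0]'
```

```text
clock: 15.43
eef_pos: [0.576, 0.1049, 0.1327]
tool_rot: [0.788, 0.616, -0.002, -0.001]
ft_force: [-1.0, 0.5, -5.3]
grip_width: 0.0148
grasp_force: 58.9
clock: 15.6
eef_pos: [0.5774, 0.1051, 0.1316]
tool_rot: [0.788, 0.616, -0.0, -0.0]
ft_force: [0.1, -0.3, -3.5]
grip_width: 0.0146
grasp_force: 58.9
clock: 15.77
eef_pos: [0.5778, 0.1052, 0.1303]
tool_rot: [0.788, 0.616, 0.0, 0.0]
ft_force: [-0.1, 0.3, -4.2]
grip_width: 0.0148
grasp_force: 59.0
```

```bash
for i in 1 ; do python3 -m creep '[0,0,-0.0015,0,0, 0,0,-0.0015,0,0]'; done; python3 -m creep '[0,0,-0.0015,0,0, 0,0,-0.0015,0,0]'
```

```text
clock: 15.93
eef_pos: [0.5779, 0.1052, 0.129]
tool_rot: [0.788, 0.616, 0.0, 0.0]
ft_force: [0.0, 0.1, -3.4]
grip_width: 0.0148
grasp_force: 59.1
clock: 16.1
eef_pos: [0.5782, 0.1055, 0.1288]
tool_rot: [0.788, 0.616, 0.001, 0.0]
ft_force: [-2.5, -0.0, 3.5]
grip_width: 0.0151
grasp_force: 59.9
```

```bash
python3 -m creep '[0,0,-0.0015,0,0, 0,0,-0.0015,0,0]'; python3 -m creep '[0,0,-0.0015,0,0, 0,0,-0.0015,0,0]'
```

```text
clock: 16.27
eef_pos: [0.5784, 0.1055, 0.1287]
tool_rot: [0.788, 0.616, 0.002, 0.001]
ft_force: [-4.1, -0.2, 8.5]
grip_width: 0.0147
grasp_force: 60.9
clock: 16.43
eef_pos: [0.5785, 0.1056, 0.1286]
tool_rot: [0.788, 0.616, 0.002, 0.001]
ft_force: [-5.9, 0.9, 14.4]
grip_width: 0.0153
grasp_force: 61.9
```

Contact at the predicted height. Release gently and let it lean on the back finger.

```bash
python3 -m creep '[0,0,0.004,0,0, 0,0,0.004,0,0.017, 0,0,0.004,0,0.019, 0,0,0.004,0,0.021, 0,0,0.004,0,0.023, 0,0,0.004,0,0.025, 0,0,0.006,0,0.027, 0,0,0.008,0,0.029, 0,0,0.010,0,0.031, 0,0,0.010,0,0.033]'
```

```text
clock: 17.27
eef_pos: [0.5781, 0.1053, 0.135]
tool_rot: [0.788, 0.616, 0.0, 0.0]
ft_force: [-0.2, -0.4, 0.1]
grip_width: 0.0327
grasp_force: 0.3
```

```bash
python3 -m creep '[-0.0019,0.0005,0,0,0.036, -0.0039,0.001,0,0,0.039, -0.0058,0.0014,0,0,0.042, -0.0078,0.0019,0,0,0.045, -0.0097,0.0024,0,0,0.048, -0.0116,0.0029,0,0,0.05, -0.0136,0.0034,0,0,0.052, -0.0155,0.0039,0,0,0.054, -0.0175,0.0043,0,0,0.056, -0.0175,0.0043,0,0,0.056]'
python3 - <<'E'
from h import *
load(); s=np.load("s.npy")
L=np.array([.03,0,.06])
for t in ("panel","panel_face","first_panel"):
  for n in C:
    r=bot.place_of(n,t);print(n,t,[(np.round(np.array(q["centre"])*[640,400],1),round(q["score"],2)) for q in r[:2]])
for y in (-.07,-.075,-.08):
  for n in C:
    print(y,n,"exp",proj(n,T(*s[:3],L+.008*N+[0,y,0])),"face",proj(n,T(*s[:3],L+.016*N+.06*U+[0,y,0])))
E
```

```text
clock: 18.1
eef_pos: [0.5599, 0.1096, 0.1345]
tool_rot: [0.788, 0.616, 0.0, -0.0]
ft_force: [-0.6, -0.1, 0.8]
grip_width: 0.0559
grasp_force: 0.2
scene panel [(array([338.9, 204.5]), 0.85), (array([277.5, 324.2]), 0.74)]
top panel [(array([275.8, 201.9]), 0.96)]
scene panel_face [(array([341. , 181.1]), 0.91), (array([182.6, 280.8]), 0.53)]
top panel_face [(array([272.6, 204.7]), 0.85), (array([184.8, 183.3]), 0.66)]
scene first_panel [(array([401.9, 190.5]), 0.84), (array([179.7, 280.1]), 0.73)]
top first_panel []
-0.07 scene exp [342.25194187 204.13214122] face [341.04177622 182.11178425]
-0.07 top exp [276.69716834 205.23488697] face [272.73954019 206.95239031]
-0.075 scene exp [340.45372093 204.53621029] face [339.19298691 182.49372363]
-0.075 top exp [278.57684218 205.7615688 ] face [274.7486191 207.5157049]
-0.08 scene exp [338.65023149 204.94146323] face [337.33863387 182.87681241]
-0.08 top exp [280.45698092 206.2883809 ] face [276.75822928 208.07916844]
```

```bash
python3 -m creep '[-0.003,0.0007,0,0,0.058, -0.003,0.0007,0.01,0,0.058, -0.003,0.0007,0.03,0,0.058, -0.003,0.0007,0.06,0,0.058, -0.003,0.0007,0.09,0,0.05, 0.01,-0.03,0.1,0.1,0, 0.01,-0.065,0.1,0.2,0, 0.01,-0.1,0.1,0.3,0, 0.005,-0.12,0.1,0.4,0, 0.005,-0.12,0.1,0.5,0]'
python3 - <<'E'
from h import *
load(); s=np.load("s.npy")
a=cv2.resize(C["scene"]["pixels"][120:250,280:450,::-1],None,fx=3,fy=3,interpolation=2)
b=cv2.resize(C["top"]["pixels"][150:280,160:330,::-1],(289,221),interpolation=2); b=cv2.copyMakeBorder(b,0,390-221,0,0,0)
cv2.imwrite("pics/h.png",np.hstack([a,b]))
for t in ("panel","panel_face","first_panel"):
  for n in C:
    r=bot.place_of(n,t);print(n,t,[(np.round(np.array(q["centre"])*[640,400],1),round(q["score"],2)) for q in r[:1]])
E
```

```text
clock: 19.33
eef_pos: [0.5649, -0.0147, 0.2356]
tool_rot: [0.611, 0.792, -0.0, 0.001]
ft_force: [0.2, 0.5, -0.1]
grip_width: -0.0001
grasp_force: 0.0
scene panel [(array([344.1, 200.4]), 0.86)]
top panel [(array([279. , 204.5]), 0.74)]
scene panel_face [(array([340.1, 184.6]), 0.92)]
top panel_face [(array([275.8, 204.5]), 0.8)]
scene first_panel [(array([402.2, 190.6]), 0.59)]
top first_panel [(array([211.3, 186. ]), 0.63)]
```

View pics/h.png

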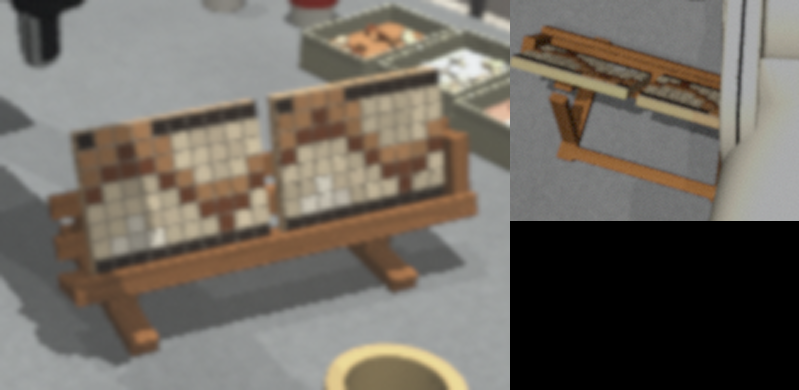

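Scene crop: both panels lean flush, mosaic outward, with a gap of about 12 mm at (268,170) and the first panel at the stop. Now turn back and push the second panel.

```bash
python3 -m creep '[-0.027,0.004,0,0.12,0, -0.027,0.004,0,0.24,0, -0.027,0.004,0,0.36,0, -0.027,0.004,0,0.48,0, -0.027,0.004,0,0.6,0, -0.027,0.004,0,0.72,0, -0.027,0.004,0,0.84,0, -0.027,0.004,0,0.96,0, -0.027,0.004,0,1.07,0, -0.027,0.004,0,1.07,0]'
```

```text
clock: 20.57
eef_pos: [0.5383, -0.0058, 0.2344]
tool_rot: [0.12, 0.993, 0.0, -0.0]
ft_force: [-0.4, 0.4, -0.4]
grip_width: 0.0002
grasp_force: 0.0
```

```bash
python3 -m creep '[0,0,-0.04,0,0, 0,0,-0.08,0,0, 0,0,-0.115,0,0, 0,0,-0.1215,0,0, 0,0,-0.1215,0,0, 0.0015,0.006,-0.1215,0,0, 0.003,0.012,-0.1215,0,0, 0.0045,0.018,-0.1215,0,0, 0.006,0.022,-0.1215,0,0, 0.006,0.022,-0.1215,0,0]'
```

```text
clock: 21.4
eef_pos: [0.5457, 0.0168, 0.1144]
tool_rot: [0.121, 0.993, 0.0, 0.002]
ft_force: [-0.1, -0.1, -0.2]
grip_width: 0.0001
grasp_force: 0.0
```

```bash
python3 -m creep '[0.001,0.004,0,0,0, 0.0015,0.007,0,0,0, 0.002,0.01,0,0,0, 0.0025,0.012,0,0,0, 0.003,0.014,0,0,0, 0.003,0.014,0,0,0]'; python3 -m creep '[0.0005,0.002,0,0,0, 0.0007,0.003,0,0,0]'; python3 -m creep '[0.0005,0.002,0,0,0, 0.0005,0.002,0,0,0]'
```

```text
clock: 21.9
eef_pos: [0.5473, 0.0298, 0.1128]
tool_rot: [0.121, 0.993, 0.0, -0.0]
ft_force: [0.6, 0.4, 0.2]
grip_width: -0.0
grasp_force: 0.0
clock: 22.07
eef_pos: [0.5479, 0.0326, 0.1129]
tool_rot: [0.122, 0.993, -0.0, -0.0]
ft_force: [0.6, 0.4, -0.0]
grip_width: -0.0004
grasp_force: 0.0
clock: 22.23
eef_pos: [0.5485, 0.0348, 0.1129]
tool_rot: [0.122, 0.993, 0.0, 0.0]
ft_force: [-0.5, -0.3, -0.3]
grip_width: 0.0003
grasp_force: 0.0
```

No contact where expected, so the fingertip may be passing in front of the panel. Back off and move in towards the back.

```bash
python3 -m creep '[-0.0015,-0.006,0,0,0, -0.003,-0.012,0,0,0, -0.003,-0.012,0,0,0, -0.006,-0.0112,0,0,0, -0.008,-0.0107,0,0,0, -0.008,-0.0107,0,0,0]'
python3 - <<'E'
from h import *
load(); o=bot.get_obs(); p=np.array(o["eef_pos"]); print(p,proj("scene",p))
im=C["scene"]["pixels"].astype(int).sum(2); b=cv2.imread("pics/scene0.png").astype(int).sum(2)
for y in range(150,215,3): print(y,im[y,296:330:2])
E
```

```text
clock: 22.73
eef_pos: [0.5398, 0.0238, 0.1129]
tool_rot: [0.122, 0.993, 0.0, -0.0]
ft_force: [-0.6, -0.1, 1.0]
grip_width: -0.0003
grasp_force: 0.0
[0.54033306 0.02392833 0.11299083] [305.13135777 192.46106905]
150 [ 95  91  93  98 100  98  98 100 111 232 212 110 108 112 116 191 414]
153 [ 93  90  97 100 101 100  99 105 152 184 109 109 108 113 217 437 490]
156 [213  95  98  99  99  93 104 105 105 111 111 108 113 222 441 482 482]
159 [309  96 100 102 100 102  98  98 107 112 109 114 201 420 448 419 390]
162 [124 100  96 101 105 103 107 105 108 113 111 157 262 287 272 278 279]
165 [104 102 101 105 104 105 109 116 173 241 249 268 279 280 276 277 281]
168 [284 189 103 120 145 188 185 133 246 281 281 255 212 191 229 267 268]
171 [442 283 110 179 262 214 226 173 259 272 273 244 167 158 198 259 262]
174 [444 317 110 164 268 217 226 167 256 266 263 248 199 192 200 194 182]
177 [455 367 146 163 270 203 234 166 242 185 170 183 189 173 180 196 197]
180 [477 477 364 207 264 208 261 243 253 230 235 265 291 315 332 323 348]
183 [312 410 448 363 272 236 219 199 193 316 397 400 353 356 359 331 348]
186 [232 235 234 224 219 230 211 176 187 285 379 375 344 357 376 365 388]
189 [209 215 222 225 223 232 271 363 381 366 387 397 381 381 402 396 460]
192 [234 232 236 229 201 188 269 388 401 378 362 371 356 361 427 475 470]
195 [253 251 224 216 176 173 237 338 377 375 366 400 396 409 553 581 485]
198 [256 238 206 232 227 222 240 335 389 379 355 381 396 465 507 502 496]
201 [250 214 220 221 222 223 236 306 381 398 383 448 546 562 527 534 499]
204 [252 226 225 231 230 227 233 283 395 401 381 413 459 378 296 219 197]
207 [252 249 250 240 219 184 217 249 207 173 172 189 144 156 191 179 213]
210 [269 254 246 239 230 210 213 247 219 214 245 276 293 299 287 288 269]
213 [291 274 254 312 291 317 329 303 311 285 263 255 257 261 270 276 280]
```

```bash
python3 -m creep '[0,0,-0.005,0,0, 0,0,-0.01,0,0, 0,0,-0.015,0,0, 0,0,-0.018,0,0, 0,0,-0.018,0,0]'; python3 -m creep '[0.0008,0.003,0,0,0, 0.0015,0.006,0,0,0, 0.0015,0.006,0,0,0]'; python3 -m creep '[0.0005,0.002,0,0,0, 0.0007,0.003,0,0,0]'
```

```text
clock: 23.25
eef_pos: [0.5446, 0.0236, 0.0964]
tool_rot: [0.122, 0.993, 0.0, 0.004]
ft_force: [5.7, -1.5, 4.7]
grip_width: 0.0003
grasp_force: 3.6
clock: 23.5
eef_pos: [0.5455, 0.0271, 0.0964]
tool_rot: [0.122, 0.992, -0.002, 0.004]
ft_force: [4.0, -7.5, 5.1]
grip_width: -0.0
grasp_force: 6.4
clock: 23.67
eef_pos: [0.546, 0.0294, 0.0964]
tool_rot: [0.123, 0.992, -0.003, 0.004]
ft_force: [4.9, -9.5, 5.2]
grip_width: 0.0002
grasp_force: 7.3
```

```bash
python3 -m creep '[-0.001,-0.006,0,0,0, -0.003,-0.012,0,0,0, -0.005,-0.02,0,0,0, -0.005,-0.02,0,0,0]'
python3 - <<'E'
from h import *
load(); o=bot.get_obs(); p=np.array(o["eef_pos"]); print(p,o["ft_force"],o["clock"],proj("scene",p))
for t in ("panel","panel_face","first_panel"):
  for n in C:
    r=bot.place_of(n,t);print(n,t,[(np.round(np.array(q["centre"])*[640,400],1),round(q["score"],2)) for q in r[:1]])
im=C["scene"]["pixels"].astype(int).sum(2)
for y in range(159,210,3): print(y,im[y,284:330:2])
E
```

```text
clock: 24.0
eef_pos: [0.536, 0.0115, 0.094]
tool_rot: [0.122, 0.992, -0.001, -0.001]
ft_force: [-0.1, 0.1, -0.8]
grip_width: -0.0001
grasp_force: 0.0
[0.53657594 0.01250063 0.09413596] [-0.73914548 -0.20267575  0.20893676] 24.1 [300.68946303 199.76921985]
scene panel [(array([341.3, 201.9]), 0.87)]
top panel [(array([277.4, 202.9]), 0.86)]
scene panel_face [(array([343.6, 180.7]), 0.74)]
top panel_face [(array([273.5, 208.5]), 0.74)]
scene first_panel [(array([400.8, 187.3]), 0.71)]
top first_panel [(array([210.2, 183.6]), 0.76)]
159 [232 157  96  94  91  89  95  95 103 100 103 104 176 204 115 105 109 110
 144 354 465 481 489]
162 [240 256 256 149  90  97 100 100  98  98 104 115 160 114 107 110 113 122
 223 282 284 273 326]
165 [165 369 449 375 138  96 100 103  97  98 106 105 111 111 111 110 136 245
 266 276 281 279 306]
168 [ 99 130 278 369 185  96  96 100 104 102 103 107 110 111 111 136 244 280
 253 194 181 202 264]
171 [141 103 109 107 107 102 103 105 102 105 107 111 110 114 152 236 270 276
 260 174 163 187 255]
174 [399 252 116 102 108 104 109 106 104 108 116 214 230 260 267 268 
[... 418 characters left out ...]
38 505]
189 [295 286 274 265 257 251 196 232 240 220 237 223 225 272 369 397 382 377
 398 388 395 498 512]
192 [256 253 252 255 259 257 237 229 237 231 220 176 170 241 361 393 384 352
 372 366 427 537 573]
195 [253 256 259 257 255 254 252 248 229 213 174 168 171 212 325 381 380 365
 420 500 503 572 571]
198 [251 249 252 254 253 253 253 236 207 231 225 216 224 227 300 378 385 391
 475 531 520 498 528]
201 [254 247 251 258 256 255 248 216 220 219 220 219 222 230 281 387 474 509
 583 616 570 502 519]
204 [268 254 252 254 253 253 252 224 222 227 230 221 229 230 264 422 505 464
 424 392 334 241 189]
207 [287 285 264 254 251 251 252 248 250 244 217 181 213 215 244 211 168 161
 174 146 173 219 210]
```

```bash
python3 -m creep '[0,0,0.006,0,0, 0,0,0.012,0,0, -0.003,0.001,0.012,0,0, -0.0065,0.002,0.012,0,0, -0.0065,0.002,0.012,0,0]'; python3 -m creep '[0.001,0.004,0,0,0, 0.002,0.008,0,0,0, 0.002,0.008,0,0,0]'; python3 -m creep '[0.0007,0.003,0,0,0, 0.0015,0.006,0,0,0]'
```

```text
clock: 24.82
eef_pos: [0.5303, 0.015, 0.1071]
tool_rot: [0.121, 0.993, 0.0, -0.0]
ft_force: [-0.2, -0.4, 0.7]
grip_width: -0.0004
grasp_force: 0.0
clock: 25.07
eef_pos: [0.5333, 0.0236, 0.1068]
tool_rot: [0.121, 0.993, 0.0, 0.0]
ft_force: [0.3, 0.2, -0.0]
grip_width: -0.0002
grasp_force: 0.0
clock: 25.23
eef_pos: [0.5345, 0.0281, 0.1068]
tool_rot: [0.122, 0.993, -0.001, -0.0]
ft_force: [-0.8, -3.7, 0.2]
grip_width: -0.0003
grasp_force: 1.6
```

Clean contact with the panel's edge. Keep pushing.

```bash
python3 -m creep '[0.0006,0.0025,0,0,0, 0.0012,0.005,0,0,0]'; python3 -m creep '[0.0006,0.0025,0,0,0, 0.001,0.004,0,0,0]'; python3 -m creep '[0.0005,0.002,0,0,0, 0.0005,0.002,0,0,0]'
python3 - <<'E'
from h import *
load(); s=np.load("s.npy"); L=np.array([.03,0,.06])
for t in ("panel","panel_face","first_panel"):
  for n in C:
    r=bot.place_of(n,t);print(n,t,[(np.round(np.array(q["centre"])*[640,400],1),round(q["score"],2)) for q in r[:1]])
for y in (-.06,-.07): print(proj("scene",T(*s[:3],L+.016*N+.06*U+[0,y,0])))
E
```

```text
clock: 25.4
eef_pos: [0.536, 0.0335, 0.1069]
tool_rot: [0.122, 0.993, -0.001, 0.0]
ft_force: [0.4, -3.6, 0.5]
grip_width: -0.0003
grasp_force: 1.7
clock: 25.57
eef_pos: [0.5363, 0.0345, 0.1069]
tool_rot: [0.122, 0.992, -0.004, -0.0]
ft_force: [-2.4, -15.1, 3.5]
grip_width: 0.0
grasp_force: 7.5
clock: 25.73
eef_pos: [0.5362, 0.0344, 0.1069]
tool_rot: [0.123, 0.992, -0.006, -0.0]
ft_force: [-2.3, -17.0, 3.2]
grip_width: -0.0002
grasp_force: 8.6
scene panel [(array([345.6, 203.3]), 0.98)]
top panel []
scene panel_face [(array([345.8, 182.7]), 0.56)]
top panel_face []
scene first_panel [(array([402.8, 189.3]), 0.69)]
top first_panel [(array([210.7, 187.3]), 0.77)]
[344.72276353 181.35133308]
[341.04177622 182.11178425]
```

```bash
python3 -m creep '[-0.001,-0.004,0,0,0, -0.002,-0.01,0,0,0, -0.004,-0.02,0,0,0, -0.004,-0.02,0,0,0]'
python3 - <<'E'
from h import *
load(); im=C["scene"]["pixels"]; np.save("scene9.npy",im)
a=cv2.resize(cv2.imread("pics/h.png")[:390,:510],(170,130),interpolation=cv2.INTER_AREA)[:,:,::-1]
for y in (148,151,154,157,160,165,170,175,180,185,190,195):
    print(y,"before",a[y-120,76:100].astype(int).sum(1)); print("    now  ",im[y,356:380].astype(int).sum(1))
E
```

```text
clock: 26.47
eef_pos: [0.533, 0.0189, 0.1068]
tool_rot: [0.122, 0.993, 0.0, -0.0]
ft_force: [-0.4, 0.7, 0.3]
grip_width: -0.0
grasp_force: 0.0
148 before [468 468 468 468 469 468 465 465 466 467 464 464 465 463 462 463 467 467
 469 469 469 470 472 479]
    now   [470 469 468 468 470 467 466 465 467 467 466 465 465 462 463 465 466 469
 468 470 471 471 473 478]
151 before [471 467 463 461 463 466 465 466 466 466 466 467 465 470 483 499 510 505
 494 479 456 445 450 453]
    now   [472 468 462 462 465 466 468 475 478 480 486 484 486 490 495 506 516 511
 499 484 459 443 450 454]
154 before [456 427 401 390 378 359 334 304 307 380 451 468 437 369 304 255 203 171
 158 155 172 234 301 334]
    now   [484 465 442 410 390 371 348 318 289 266 244 217 204 194 201 206 183 167
 153 151 171 237 304 334]
157 before [154 154 157 168 168 158 156 160 203 315 412 456 450 385 307 278 253 222
 223 237 245 271 309 332]
    now   [156 153 160 174 172 157 150 153 155 166 175 180 186 202 227 260 250 220
 225 235 245 269 309 332]
160 before [297 310 329 352 362 393 431 445 452 465 472 467 451 399 324 288 291 3
[... 970 characters left out ...]
3 226 231 239 296
 404 471 471 448 421 403]
185 before [301 280 258 245 240 247 282 379 477 531 543 532 477 382 309 276 270 300
 358 410 435 441 433 417]
    now   [298 281 251 242 242 238 234 228 222 222 220 236 312 436 515 534 534 521
 476 440 438 441 436 414]
190 before [265 292 347 408 457 475 468 448 459 492 501 500 479 417 334 293 284 292
 334 404 458 468 459 451]
    now   [314 290 255 246 247 247 266 344 450 513 532 527 508 474 468 491 499 493
 473 461 466 470 461 451]
195 before [227 263 352 426 444 423 387 360 325 294 263 229 218 262 338 371 342 295
 267 226 176 164 168 184]
    now   [467 431 351 268 247 236 230 250 283 283 252 223 213 209 196 168 153 150
 147 152 151 156 166 184]
```

The gap pixels are gone (features moved ~5 px ≈ 13 mm) and the first panel's pixels are unchanged. Retreat, check once more and hand in.

```bash
python3 -m creep '[0,-0.01,0.04,0,0, 0,-0.02,0.08,0,0, 0,-0.05,0.11,0,0, -0.02,-0.09,0.12,0,0, -0.03,-0.12,0.12,0,0, -0.03,-0.12,0.12,0,0, -0.03,-0.12,0.12,0,0]'
python3 - <<'E'
from h import *
load(); s=np.load("s.npy"); L=np.array([.03,0,.06])
im=C["scene"]["pixels"].astype(int); print(np.abs(im-np.load("scene9.npy")).sum(2)[145:215,330:430].max())
for t,y in (("panel",-.06),("panel_face",-.06),("first_panel",.1)):
  for n in C:
    r=bot.place_of(n,t);print(n,t,[(np.round(np.array(q["centre"])*[640,400],1),round(q["score"],2)) for q in r[:1]],proj(n,T(*s[:3],L+(.016*N+.06*U if t=="panel_face" else .008*N)+[0,y,0])))
print(bot.get_obs()["ft_force"],bot.job_done())
E
```

```text
clock: 27.15
eef_pos: [0.5032, -0.1013, 0.2274]
tool_rot: [0.123, 0.992, 0.0, 0.001]
ft_force: [-0.6, -0.5, -0.5]
grip_width: -0.0001
grasp_force: 0.0
83
scene panel [(array([346.9, 202.2]), 0.83)] [345.83267033 203.32753394]
top panel [(array([270.6, 202.2]), 0.56)] [272.93921469 204.18191392]
scene panel_face [(array([346.1, 179.3]), 0.96)] [344.72276353 181.35133308]
top panel_face [] [268.72297531 205.82620777]
scene first_panel [(array([400.6, 189.8]), 0.98)] [400.41373406 191.0629008 ]
top first_panel [(array([211.8, 188.7]), 0.93)] [213.06365037 187.40486936]
the job is handed in; nothing more can be done
[ 0.09506287 -0.06072717 -0.18793301] None
```

I handed the job in at about 27 s: the first panel is against the stop and the matching panel leans flush, mosaic outward, pushed up until the two meet; on the first try at that push the gripper pressed lightly on its top edge (about 10 N at the wrist) and may have nudged it a few millimetres.

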